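Lock open the sprung guard over the larger check weight

TASK

In the grey check-weight holder, lock open the guard over the larger of the two brass weights, so that the weight can be taken out later: slide that guard's black knob back against its spring to the end of its slot, then to the left into the holding notch, and let go so that it stays there. Leave the other guard shut and the larger weight standing in its well.

Things in the scene. Friction and masses are not known exactly. Their poses are not given: they have to be found in the camera images.
- holder: Grey weight holder, 148 x 184 mm, fixed; origin: centre of its underside, x from wells (front) to back, y to its left. Front: two wells 35 mm wide, rim 24 mm high, at x -45, y +42 (left) and -68 mm (right), each with a brass weight under a guard of two steel bars (tops 53 mm high). Behind: aluminium plate, top 59 mm high, with two hook-shaped slots; the knob in each draws back the guard before it.
- grip_left (a point): Left guard's upright black knob, 22 mm thick from 75 to 96 mm high (foot 64, top 99); point on its axis, 87 high; shut at holder x 0, y +42 mm. Springs pull it forward (3 to 9 N) and right (0.5 to 2 N). It slides back along x, 54 mm at most; from 42 mm on (aim for 48) it can go left, 28 mm at most; from 16 mm left (aim for 22), let forward, it drops past a lip into the notch, 36 mm back from shut.
- grip_right (a point): Right guard's knob, the same in size, springs, travel and notch (also to the left); shut at holder x 0, y -68 mm. Let go anywhere but in the notch, either knob snaps shut; in the notch it stays, 36 mm back and 16 to 28 mm left of where it was shut.
- weight_large_center (a point): The larger brass weight, 30 mm thick and 40 mm high (the other in the holder is 19 mm thick and 26 mm high), standing in one of the two wells, either one; the point is at its centre, half-way up. Its side tells which knob to use: the one straight behind it.
Mind the look-alikes: they are no part of the job. Leave any blue or green look-alike of the part that bears weight_large_center alone.

How it is judged:
At the end, for the whole second after the job is handed in: The knob behind the larger weight rests in its notch: 32 to 40 mm back from shut and more than 12 mm to the left, by itself. The other knob is less than 6 mm from shut, and the larger weight is still in its well, within 12 mm of the well's centre line (((y of weight_large_center in the frame of holder between 0.03 and 0.054 m and x of grip_left in the frame of holder between 0.032 and 0.04 m and y of grip_left in the frame of holder above 0.054 m and x of grip_right in the frame of holder below 0.006 m) or (y of weight_large_center in the frame of holder between -0.08 and -0.056 m and x of grip_right in the frame of holder between 0.032 and 0.04 m and y of grip_right in the frame of holder above -0.056 m and x of grip_left in the frame of holder below 0.006 m))); the robot touches nothing.
It fails at once if the guard over the smaller weight is pulled more than 15 mm open ((y of weight_large_center in the frame of holder above -0.013 m and x of grip_right in the frame of holder above 0.015 m) or (y of weight_large_center in the frame of holder below -0.013 m and x of grip_left in the frame of holder above 0.015 m)).
It fails at once if the larger weight is lifted out of its well (z of weight_large_center in the frame of holder above 0.044 m).
It also fails if it takes over 38 s, if anything falls off the work surface, if the arm or the gripper's body presses on something with over 40 N, if the wrist force passes 120 N, or if a joint passes its speed limit or range.

ROBOT

A 6-joint arm with a two-finger parallel gripper is mounted at the origin on a cart in front of the work surface, level with it; the furniture and walls round the work are solid. World frame = base frame: x ahead of the robot, y to its left, z up, the work surface at z = 0. Lengths are in m, angles in rad, forces in N, time in s.
With the tool pointing down it reaches from about 0.35 to 0.85 m from the base axis. Payload 8.1 kg.
Tool frame: the origin (TCP) lies midway between the tips of the shut fingers; the grasp point (between the pads) lies 19 mm behind it (robot.tcp_to_grasp is the distance from the TCP to the grasp point, in m); z points along the fingers, y is the direction in which the jaws open and shut (so a half turn about z gives the same grasp; the last joint's range is limited). The gripper opens to 93 mm and grips with 3 to 60 N. Pads are 15 mm wide; open, the fingers measure 128 mm over their backs; the gripper's body (75 mm by 188 mm) begins 65 mm behind the grasp point.
Start: joints at [1.034, 0.13, 1.488, -0, 1.523, -0.085], TCP at [0.262, 0.54, 0.219] pointing down, gripper open.
Joint ranges: [-2.96, 2.96], [-0.89, 2.26], [0.02, 2.5], [-1.34, 4.48], [0, 2.73], [-2.66, 2.66]. Speed limits (rad/s): [2.39, 2.39, 2.79, 3.14, 3.14, 3.14].

INTERFACE

Orientations are given as a rotation vector (axis times angle).
In Python, from plant import robot gives the robot as it stands.
- The arm moves only by the tool send_rows, never from a script. Its argument "series" is a list of rows, each an object of numbers: "wx", "wy", "wz": the turn, a rotation vector about the world's x, y, z in rad; "dx", "dy", "dz": the shift along the world's x, y, z in cm; "fingers": the closure in counts, from 0 (fully open) to 255 (shut). In form: [{"wx": .., "wy": .., "wz": .., "dx": .., "dy": .., "dz": .., "fingers": ..}, ...]. A call has 1 to 20 rows; each row shifts and turns the pose as measured when the row begins; what a row does not reach is not made up. A row lasts 1/12 s, in which the tool goes at most 41.7 mm and 7.16 degrees, less where a joint would pass 70% of its speed; a pose out of reach is approached as far as the arm can. A call is refused whole if a number of a shift passes 4.17 or a number of a turn 0.125, either way. A call with a gripper value outside its range is refused whole. The fingers move at their own pace and stop on an object; "newtons" is the grip in N (left out, the last holds). Time passes only in rows, so rows that do not move let the fingers close. It gives the time, the measured TCP pose, the force and the opening at its end, in the units of the state.
- robot.read_state(): the state, without advancing time (a new reading comes with each control period).
- robot.read_camera(name): name is "scene" or "top" or "wrist"; returns the picture (420x560x3 uint8, red, green, blue); there is no depth.
- robot.camera_info(name): a dict with "intrinsics" (3x3 intrinsics, pixels), "extrinsics" (4x4, takes a point from world to camera coordinates); the wrist camera has in their place "tool_from_camera" (4x4, takes a point from camera to tool coordinates, whose origin is the TCP and whose axes are the flange's). Camera axes: x right, y up, looking along -z (the intrinsics and any distortion apply to the point x, -y, -z); pixel columns grow to the right and rows downward; lengths in m; the calibration is good to about 2 mm. The wrist camera is an equidistant fisheye: a pixel r from the principal point sees the ray r / f radians off the axis. A picture is of the moment at which its call begins: read the wrist's pose just before it. camera_info takes no time and is no camera call.
- robot.close_job(): hands the job in, once; it reports no verdict.
The state is a dict: "t": time; "q": joint angles; "dq": joint speeds; "joint_torque": joint torques, N m; "tool_pos": TCP position; "orientation": TCP orientation; "force": force on the tool from outside, world axes, zero at the start; "wrist_torque": the same for the moment, N m; "opening": finger opening in m.
Only numpy, scipy, OpenCV 4.12 (cv2) and the standard library are available. Lean on these libraries where they do the work, as an engineer would, in place of code of your own. Each camera call takes 0.05 s, during which the arm holds its last target.

## Working session

There is one attempt and no reset: what is moved stays moved. The work goes in short steps, Python scripts to look and compute and a tool call to move; the robot and the scene stay as the last step left them, time stands still between calls to the robot, and variables do not carry over. Pictures are saved under pics/ and viewed, and the job is handed in when it is done.

Besides the shell and the picture viewer there is one more tool, called by a JSON object that holds its "name" and its "arguments", one argument or row to a line. send_rows: Moves the arm, as the interface text tells. Its arguments: {"type":"object","properties":{"series":{"type":"array","items":{"type":"object","properties":{"wx":{"type":"number"},"wy":{"type":"number"},"wz":{"type":"number"},"dx":{"type":"number"},"dy":{"type":"number"},"dz":{"type":"number"},"fingers":{"type":"number"}}}},"newtons":{"type":"number"}},"required":["series"]}

```bash
ls; mkdir -p pics; python3 - <<'E'
from plant import robot
import cv2
print(robot.read_state())
for n in ["scene","top","wrist"]:
    im=robot.read_camera(n); cv2.imwrite(f"pics/{n}0.png",im[:,:,::-1])
    i=robot.camera_info(n); print(n,i)
E
```

```text
pics
{'t': 0.0, 'q': array([ 1.03358606e+00,  1.31128461e-01,  1.48930679e+00, -1.31181240e-05,
        1.52296565e+00, -8.53977197e-02]), 'dq': array([-2.99549445e-03,  8.65568404e-04,  8.75871648e-04, -6.44373571e-05,
        5.96514234e-04, -1.49661884e-03]), 'joint_torque': array([ 1.02874754e-03, -5.59854555e+01, -4.91751981e+01,  7.68903131e-02,
        3.52412753e-02, -1.67445733e-04]), 'tool_pos': array([0.26164875, 0.53931139, 0.21759186]), 'orientation': array([-7.03561894e-01, -3.06124098e+00,  2.70969176e-03]), 'force': array([ 0.20100067, -0.57806192,  0.51560836]), 'wrist_torque': array([ 0.03866898, -0.02575945, -0.01979102]), 'opening': 0.09329733063956722}
scene {'intrinsics': array([[494.15554221,   0.        , 279.98424901],
       [  0.        , 494.15554221, 215.50265951],
       [  0.        ,   0.        ,   1.        ]]), 'extrinsics': array([[-0.84819371, -0.52949879,  0.01408745,  0.59369433],
       [ 0.35247962, -0.54437853,  0.76118994, -0.02097866],
       [-0.39538025,  0.65060206,  0.64837598, -1.04503517],
       [ 0.        ,  0.        ,  0.        
[... 289 characters left out ...]
0.01217589,  0.14588015, -0.48027181],
       [-0.14543405, -0.03180241,  0.98885668, -0.9518577 ],
       [ 0.        ,  0.        ,  0.        ,  1.        ]])}
wrist {'intrinsics': array([[325.1922621 ,   0.        , 275.94459698],
       [  0.        , 325.1922621 , 210.1056804 ],
       [  0.        ,   0.        ,   1.        ]]), 'tool_from_camera': array([[ 7.20217248e-04,  9.59865890e-01,  2.80458473e-01,
         7.82964491e-02],
       [ 9.99998431e-01, -2.37396738e-04, -1.75550798e-03,
        -8.57395289e-04],
       [-1.61847230e-03,  2.80459298e-01, -9.59864554e-01,
        -1.65264269e-01],
       [ 0.00000000e+00,  0.00000000e+00,  0.00000000e+00,
         1.00000000e+00]])}
```

View pics/scene0.png

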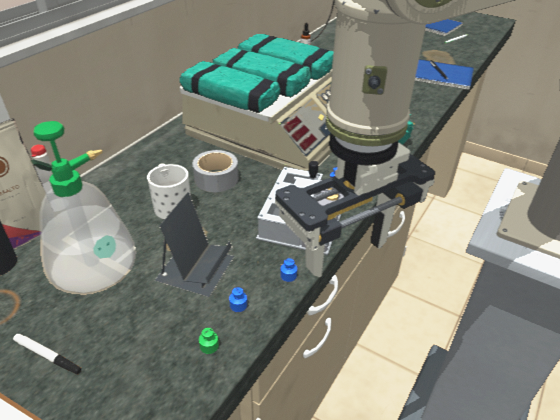

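View pics/top0.png

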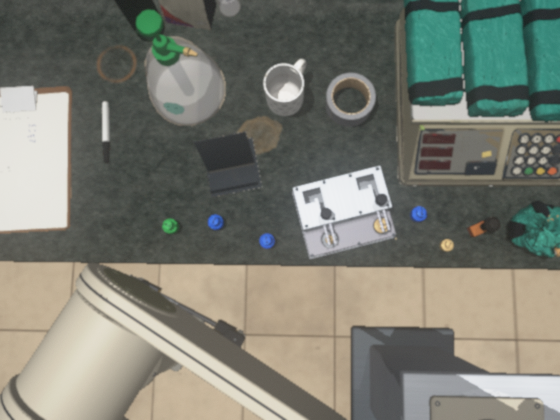

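View pics/wrist0.png

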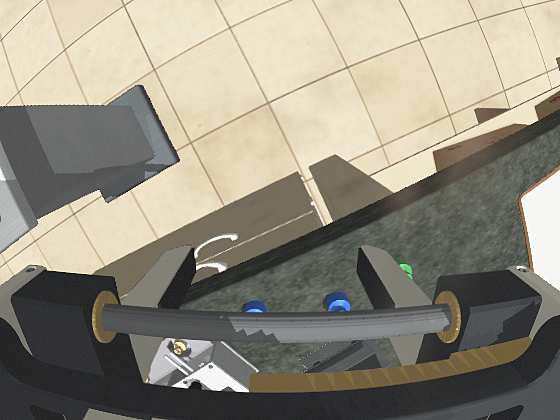

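The top view shows the holder around (345,213), with knobs near (326,214) and (380,201) and wells at about (329,238) and (381,225). I'll enlarge it.

```bash
python3 - <<'E'
import cv2
im=cv2.imread("pics/top0.png")[155:270,280:440]
cv2.imwrite("pics/c1.png",cv2.resize(im,None,fx=5,fy=5,interpolation=cv2.INTER_CUBIC))
im=cv2.imread("pics/scene0.png")[150:260,240:360]
cv2.imwrite("pics/c2.png",cv2.resize(im,None,fx=5,fy=5,interpolation=cv2.INTER_CUBIC))
E
```

```text
(no output)
```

View pics/c1.png

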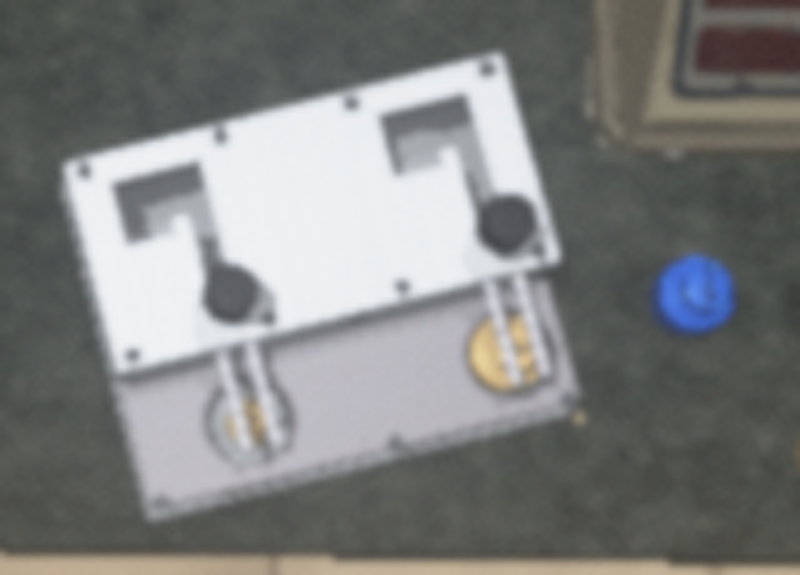

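View pics/c2.png

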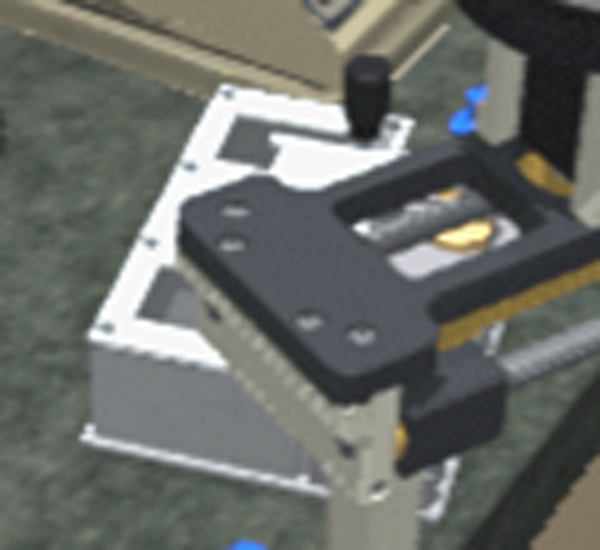

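The right well's disc at crop (508,352), image (381.6,225.4), fills the well at about 29 mm across. The left disc at crop (250,422) is small. So the larger weight is on the right and its knob is at crop (506,222). Next I'll fit the holder pose.

```bash
cat > h.py <<'E'
from plant import robot
import numpy as np, cv2
from scipy.optimize import least_squares
from scipy.spatial.transform import Rotation as R
def proj(n,P):
    i=robot.camera_info(n); E=i["extrinsics"];K=i["intrinsics"]
    c=np.atleast_2d(P)@E[:3,:3].T+E[:3,3]; c=c*[1,-1,-1]
    u=c@K.T; return u[:,:2]/u[:,2:]
def h2w(p,H):
    x,y,a=p; c,s=np.cos(a),np.sin(a); H=np.atleast_2d(H)
    return np.c_[x+c*H[:,0]-s*H[:,1],y+s*H[:,0]+c*H[:,1],H[:,2]]
E
python3 - <<'E'
from h import *
H=np.array([[0,.042,.099],[0,-.068,.099],[-.045,.042,.024],[.074,.092,.059],[.074,-.092,.059]])
px=np.array([[231,289],[507,220],[250,422],[62,160],[503,52]])/5+[280,155]-.4
r=least_squares(lambda p:(proj("top",h2w(p,H))-px).ravel(),[.5,-.1,.2])
print(r.x,r.fun.reshape(-1,2).round(2))
p=r.x
np.save("p.npy",p)
# scene check right knob
print(proj("scene",h2w(p,[[0,-.068,.099],[.074,.092,.059]])), (np.array([[368,62],[225,90]])/5+[240,150]))
for q in [[0,-.068,.087],[.048,-.068,.087],[.048,-.046,.087],[0.036,-.046,.087],[0,.042,.087]]: print(q,h2w(p,q).round(4))
s=robot.read_state();print(s['t'],s['tool_pos'],R.from_rotvec(s['orientation']).as_matrix().round(3), s['tool_pos'])
E
```

```text
[0.46798599 0.2785987  0.2569791 ] [[-0.04  0.57]
 [ 0.99  0.48]
 [-0.31  0.24]
 [-0.87 -0.5 ]
 [ 0.17 -0.9 ]]
[[313.80869266 163.1528524 ]
 [255.32491752 217.80370178]] [[313.6 162.4]
 [285.  168. ]]
[0, -0.068, 0.087] [[0.4853 0.2128 0.087 ]]
[0.048, -0.068, 0.087] [[0.5317 0.225  0.087 ]]
[0.048, -0.046, 0.087] [[0.5261 0.2463 0.087 ]]
[0.036, -0.046, 0.087] [[0.5145 0.2433 0.087 ]]
[0, 0.042, 0.087] [[0.4573 0.3192 0.087 ]]
0.15 [0.26171875 0.53943051 0.21779887] [[-0.9    0.437 -0.001]
 [ 0.437  0.9   -0.001]
 [ 0.    -0.001 -1.   ]] [0.26171875 0.53943051 0.21779887]
```

```bash
python3 - <<'E'
from h import *
p=np.load("p.npy")
i=robot.camera_info("top");E=i["extrinsics"];K=i["intrinsics"]
def back(u,z):
    d=np.linalg.inv(K)@[u[0],u[1],1]*[1,-1,-1]; d=E[:3,:3].T@d; c=-E[:3,:3].T@E[:3,3]
    return c+d*(z-c[2])/d[2]
for z in (0,.05,.12): print(z,back((399,183),z),back((400,130),z))
E
```

```text
0 [0.53671082 0.15999457 0.        ] [0.65247361 0.15586385 0.        ]
0.05 [0.52661257 0.17020502 0.05      ] [0.63671734 0.1662762  0.05      ]
0.12 [0.51247502 0.18449965 0.12      ] [0.61465856 0.18085348 0.12      ]
```

{"name": "send_rows", "arguments": {
  "newtons": 20,
  "series": [
    {"dx": 2.0, "dy": -3.0, "wz": -0.108, "fingers": 0},
    {"dx": 2.0, "dy": -3.0, "wz": -0.108, "fingers": 0},
    {"dx": 2.0, "dy": -3.0, "wz": -0.108, "fingers": 0},
    {"dx": 2.0, "dy": -3.0, "wz": -0.108, "fingers": 0},
    {"dx": 2.0, "dy": -3.0, "wz": -0.108, "fingers": 0},
    {"dx": 2.0, "dy": -3.0, "wz": -0.108, "fingers": 0},
    {"dx": 2.0, "dy": -3.0, "wz": -0.108, "fingers": 0},
    {"dx": 2.0, "dy": -3.0, "wz": -0.108, "fingers": 0}
  ]
}}

```text
schema error: expected keys wx, wy, wz, dx, dy, dz, fingers
```

```bash
python3 - <<'E'
from h import *
i=robot.camera_info("top");E=i["extrinsics"];K=i["intrinsics"]
def back(u,z):
    d=np.linalg.inv(K)@[u[0],u[1],1]*[1,-1,-1]; d=E[:3,:3].T@d; c=-E[:3,:3].T@E[:3,3]
    return c+d*(z-c[2])/d[2]
for z in (.08,.1,.12,.15,.18,.21):
    for u in ((409,100),(404,122)):
        w=back(u,z); print(z,u,w.round(3),proj("scene",w).round(0))
im=cv2.imread("pics/scene0.png")[20:180,170:350]
cv2.imwrite("pics/c3.png",cv2.resize(im,None,fx=4,fy=3.5,interpolation=cv2.INTER_CUBIC))
E
```

```text
0.08 (409, 100) [0.689 0.154 0.08 ] [[250. 131.]]
0.08 (404, 122) [0.644 0.164 0.08 ] [[263. 139.]]
0.1 (409, 100) [0.682 0.158 0.1  ] [[251. 125.]]
0.1 (404, 122) [0.637 0.169 0.1  ] [[265. 133.]]
0.12 (409, 100) [0.674 0.163 0.12 ] [[253. 119.]]
0.12 (404, 122) [0.63  0.173 0.12 ] [[266. 127.]]
0.15 (409, 100) [0.663 0.17  0.15 ] [[255. 110.]]
0.15 (404, 122) [0.62 0.18 0.15] [[268. 117.]]
0.18 (409, 100) [0.651 0.176 0.18 ] [[257. 100.]]
0.18 (404, 122) [0.61  0.186 0.18 ] [[271. 107.]]
0.21 (409, 100) [0.64  0.183 0.21 ] [[260.  90.]]
0.21 (404, 122) [0.6   0.193 0.21 ] [[273.  97.]]
```

View pics/c3.png

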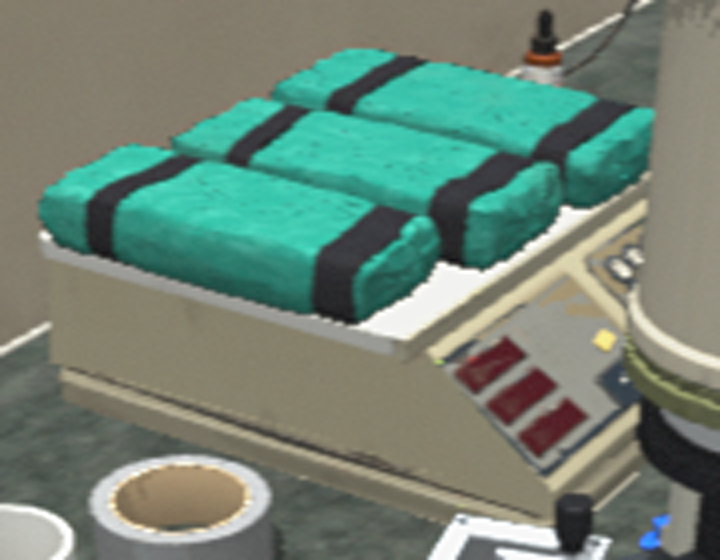

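{"name": "send_rows", "arguments": {
  "newtons": 20,
  "series": [
    {"dx": 2.0, "dy": -3.0, "dz": 0, "wx": 0, "wy": 0, "wz": -0.108, "fingers": 0},
    {"dx": 2.0, "dy": -3.0, "dz": 0, "wx": 0, "wy": 0, "wz": -0.108, "fingers": 0},
    {"dx": 2.0, "dy": -3.0, "dz": 0, "wx": 0, "wy": 0, "wz": -0.108, "fingers": 0},
    {"dx": 2.0, "dy": -3.0, "dz": 0, "wx": 0, "wy": 0, "wz": -0.108, "fingers": 0},
    {"dx": 2.0, "dy": -3.0, "dz": 0, "wx": 0, "wy": 0, "wz": -0.108, "fingers": 0},
    {"dx": 2.0, "dy": -3.0, "dz": 0, "wx": 0, "wy": 0, "wz": -0.108, "fingers": 0},
    {"dx": 2.0, "dy": -3.0, "dz": 0, "wx": 0, "wy": 0, "wz": -0.108, "fingers": 0},
    {"dx": 2.0, "dy": -3.0, "dz": 0, "wx": 0, "wy": 0, "wz": -0.108, "fingers": 0}
  ]
}}

```text
t: 0.82
tool_pos: [0.4197, 0.2935, 0.214]
orientation: [-1.947, -2.459, 0.005]
force: [0.7, -0.4, 0.5]
opening: 0.093
```

{"name": "send_rows", "arguments": {
  "series": [
    {"dx": 2.2, "dy": -2.7, "dz": -1.5, "wx": 0, "wy": 0, "wz": 0.02, "fingers": 0},
    {"dx": 2.2, "dy": -2.7, "dz": -1.5, "wx": 0, "wy": 0, "wz": 0, "fingers": 0},
    {"dx": 2.0, "dy": -2.5, "dz": -1.5, "wx": 0, "wy": 0, "wz": 0, "fingers": 0},
    {"dx": 0, "dy": 0, "dz": 0, "wx": 0, "wy": 0, "wz": 0, "fingers": 0},
    {"dx": 0, "dy": 0, "dz": 0, "wx": 0, "wy": 0, "wz": 0, "fingers": 0}
  ]
}}

```text
t: 1.23
tool_pos: [0.4893, 0.2035, 0.1677]
orientation: [-1.943, -2.465, 0.003]
force: [-0.4, 0.0, 0.9]
opening: 0.0928
```

```bash
python3 - <<'E'
from h import *
s=robot.read_state();im=robot.read_camera("wrist");cv2.imwrite("pics/w1.png",im[:,:,::-1])
t=robot.read_camera("top");cv2.imwrite("pics/t1.png",t[:,:,::-1])
M=R.from_rotvec(s['orientation']).as_matrix();print(s['t'],s['tool_pos'],M.round(3),np.degrees(np.arctan2(M[1,0],M[0,0])))
T=np.eye(4);T[:3,:3]=M;T[:3,3]=s['tool_pos'];np.save("T1.npy",T)
p=np.load("p.npy");i=robot.camera_info("wrist")
def wproj(T,P):
    C=np.linalg.inv(T@i["tool_from_camera"]);c=np.atleast_2d(P)@C[:3,:3].T+C[:3,3];c=c*[1,-1,-1]
    th=np.arctan2(np.hypot(c[:,0],c[:,1]),c[:,2]);ph=np.arctan2(c[:,1],c[:,0]);K=i["intrinsics"]
    return np.c_[K[0,2]+K[0,0]*th*np.cos(ph),K[1,2]+K[1,1]*th*np.sin(ph)]
H=[[0,-.068,.099],[0,-.068,.064],[0,.042,.099],[-.045,-.068,.024],[-.045,.042,.024],[.074,.092,.059],[.074,-.092,.059]]
print(wproj(T,h2w(p,H)).round(1))
E
```

```text
1.2333 [0.48931603 0.20352378 0.16767838] [[-0.234  0.972 -0.003]
 [ 0.972  0.234  0.   ]
 [ 0.001 -0.003 -1.   ]] 103.5083120447224
[[274.4 209.6]
 [274.7 198.2]
 [271.2  59.9]
 [229.  189.3]
 [224.6  75.9]
 [357.7  14.7]
 [357.1 221.3]]
```

View pics/w1.png

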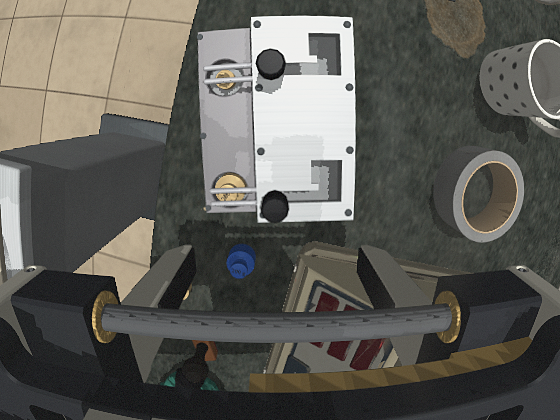

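View pics/t1.png

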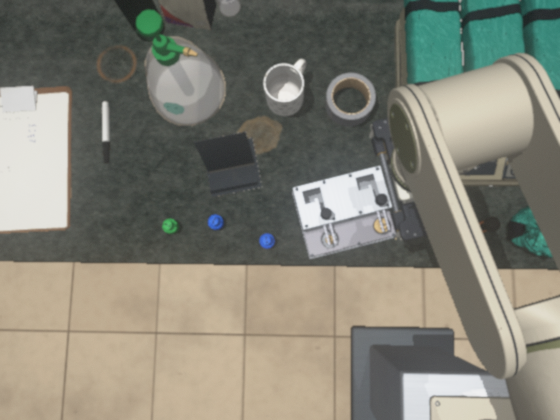

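```bash
python3 - <<'E'
import cv2
im=cv2.imread("pics/w1.png")[0:235,180:380]
cv2.imwrite("pics/c4.png",cv2.resize(im,None,fx=2.5,fy=2.5,interpolation=cv2.INTER_CUBIC))
im=cv2.imread("pics/w1.png")[150:230,190:300]
cv2.imwrite("pics/c5.png",cv2.resize(im,None,fx=7,fy=7,interpolation=cv2.INTER_CUBIC))
E
```

```text
(no output)
```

View pics/c4.png

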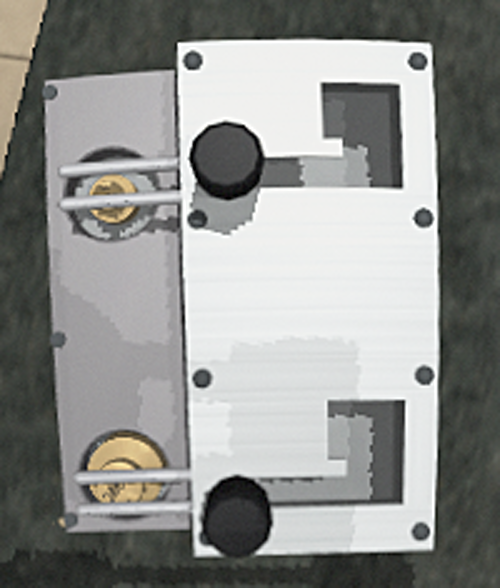

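View pics/c5.png

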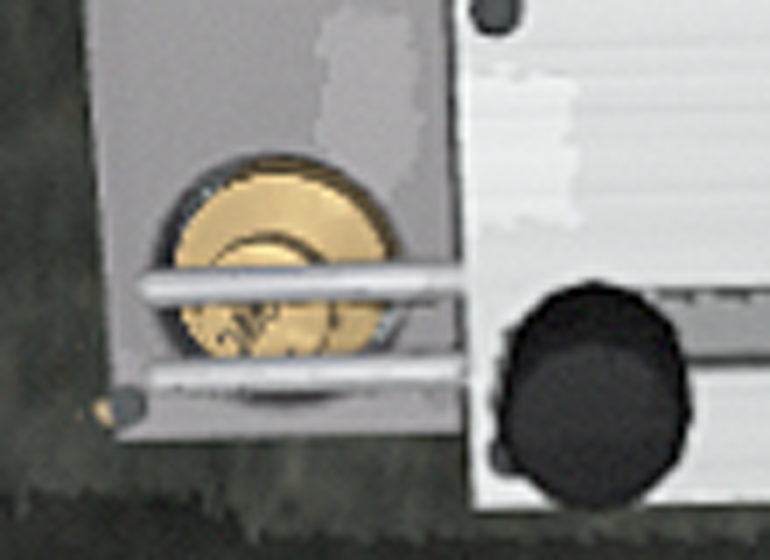

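The enlarged crop confirms the larger weight in the right well, with the right knob top at (274.7,209.7) against a predicted (274.4,209.6). I'll centre over it and descend.

{"name": "send_rows", "arguments": {
  "series": [
    {"dx": -0.4, "dy": 0.93, "dz": -1.5, "wx": 0, "wy": 0, "wz": 0.02, "fingers": 0},
    {"dx": 0, "dy": 0, "dz": -1.5, "wx": 0, "wy": 0, "wz": 0, "fingers": 0},
    {"dx": 0, "dy": 0, "dz": 0, "wx": 0, "wy": 0, "wz": 0, "fingers": 0},
    {"dx": 0, "dy": 0, "dz": 0, "wx": 0, "wy": 0, "wz": 0, "fingers": 0}
  ]
}}

```text
t: 1.67
tool_pos: [0.4839, 0.2191, 0.1407]
orientation: [-1.91, -2.494, -0.004]
force: [0.1, -0.4, 0.1]
opening: 0.0933
```

{"name": "send_rows", "arguments": {
  "series": [
    {"dx": 0.05, "dy": -0.2, "dz": -1.0, "wx": 0, "wy": 0, "wz": 0, "fingers": 0},
    {"dx": 0.05, "dy": -0.2, "dz": -1.0, "wx": 0, "wy": 0, "wz": 0, "fingers": 0},
    {"dx": 0, "dy": 0, "dz": 0, "wx": 0, "wy": 0, "wz": 0, "fingers": 0},
    {"dx": 0, "dy": 0, "dz": 0, "wx": 0, "wy": 0, "wz": 0, "fingers": 0}
  ]
}}

```text
t: 2.0
tool_pos: [0.4853, 0.2172, 0.1219]
orientation: [1.905, 2.497, 0.009]
force: [0.6, 0.3, 0.3]
opening: 0.0926
```

```bash
python3 - <<'E'
from h import *
for k in range(3):
  s=robot.read_state();print(s['t'],s['tool_pos'],s['dq'].round(4)); robot.read_camera("top")
E
```

```text
2.0 [0.48528646 0.21718837 0.12186194] [-0.0031  0.0087  0.0149 -0.0027 -0.0114 -0.0028]
2.05 [0.48514588 0.21708058 0.12170578] [-0.0014 -0.0022 -0.0037 -0.0005  0.0059  0.0038]
2.1 [0.48528197 0.21708765 0.12194134] [-0.0017 -0.0042 -0.0073 -0.0006  0.0016  0.0006]
```

{"name": "send_rows", "arguments": {
  "series": [
    {"dx": 0, "dy": -0.2, "dz": -1.0, "wx": 0, "wy": 0, "wz": 0, "fingers": 0},
    {"dx": 0, "dy": -0.2, "dz": -1.0, "wx": 0, "wy": 0, "wz": 0, "fingers": 0},
    {"dx": 0, "dy": -0.1, "dz": -1.0, "wx": 0, "wy": 0, "wz": 0, "fingers": 0}
  ]
}}

```text
t: 2.4
tool_pos: [0.4881, 0.2125, 0.0936]
orientation: [1.903, 2.493, 0.018]
force: [-0.5, -0.0, -0.3]
opening: 0.093
```

{"name": "send_rows", "arguments": {
  "series": [
    {"dx": -0.2, "dy": 0.03, "dz": -1.0, "wx": 0, "wy": 0, "wz": 0, "fingers": 0},
    {"dx": -0.1, "dy": 0, "dz": -1.0, "wx": 0, "wy": 0, "wz": 0, "fingers": 0},
    {"dx": 0, "dy": 0, "dz": -0.4, "wx": 0, "wy": 0, "wz": 0, "fingers": 0},
    {"dx": 0, "dy": 0, "dz": 0, "wx": 0, "wy": 0, "wz": 0, "fingers": 0}
  ]
}}

```text
t: 2.73
tool_pos: [0.4817, 0.2112, 0.0621]
orientation: [1.907, 2.495, 0.009]
force: [-0.9, -0.5, 0.6]
opening: 0.0927
```

```bash
python3 - <<'E'
from h import *
s=robot.read_state();print(s['t'],s['tool_pos'],s['force']);M=R.from_rotvec(s['orientation']).as_matrix();print(M.round(3))
im=robot.read_camera("wrist");cv2.imwrite("pics/w2.png",im[:,:,::-1])
E
```

```text
2.7333 [0.48174002 0.21116061 0.06209737] [-0.91635389 -0.47994687  0.55969783]
[[-0.263  0.965  0.004]
 [ 0.965  0.263  0.004]
 [ 0.003  0.005 -1.   ]]
```

View pics/w2.png

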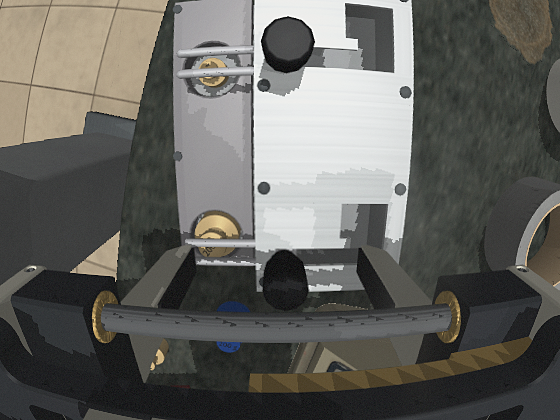

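The knob at (285,280) sits between the fingers. I'll raise slightly, centre and close gently.

{"name": "send_rows", "arguments": {
  "series": [
    {"dx": 0.2, "dy": 0.08, "dz": 0.3, "wx": 0, "wy": 0, "wz": 0, "fingers": 0},
    {"dx": 0.1, "dy": 0.04, "dz": 0.2, "wx": 0, "wy": 0, "wz": 0, "fingers": 0},
    {"dx": 0, "dy": 0, "dz": 0, "wx": 0, "wy": 0, "wz": 0, "fingers": 0}
  ]
}}

```text
t: 3.03
tool_pos: [0.4853, 0.2127, 0.0683]
orientation: [1.906, 2.496, 0.01]
force: [-0.1, 0.6, -0.2]
opening: 0.0926
```

Exactly on target. Closing now.

{"name": "send_rows", "arguments": {
  "newtons": 25,
  "series": [
    {"dx": 0, "dy": 0, "dz": 0, "wx": 0, "wy": 0, "wz": 0, "fingers": 255},
    {"dx": 0, "dy": 0, "dz": 0, "wx": 0, "wy": 0, "wz": 0, "fingers": 255},
    {"dx": 0, "dy": 0, "dz": 0, "wx": 0, "wy": 0, "wz": 0, "fingers": 255},
    {"dx": 0, "dy": 0, "dz": 0, "wx": 0, "wy": 0, "wz": 0, "fingers": 255},
    {"dx": 0, "dy": 0, "dz": 0, "wx": 0, "wy": 0, "wz": 0, "fingers": 255},
    {"dx": 0, "dy": 0, "dz": 0, "wx": 0, "wy": 0, "wz": 0, "fingers": 255},
    {"dx": 0, "dy": 0, "dz": 0, "wx": 0, "wy": 0, "wz": 0, "fingers": 255},
    {"dx": 0, "dy": 0, "dz": 0, "wx": 0, "wy": 0, "wz": 0, "fingers": 255}
  ]
}}

```text
t: 3.7
tool_pos: [0.4873, 0.2135, 0.0709]
orientation: [1.905, 2.494, 0.016]
force: [-0.0, -0.2, -0.3]
opening: 0.0443
```

{"name": "send_rows", "arguments": {
  "newtons": 25,
  "series": [
    {"dx": 0, "dy": 0, "dz": -0.1, "wx": 0, "wy": 0, "wz": 0, "fingers": 255},
    {"dx": 0, "dy": 0, "dz": 0, "wx": 0, "wy": 0, "wz": 0, "fingers": 255},
    {"dx": 0, "dy": 0, "dz": 0, "wx": 0, "wy": 0, "wz": 0, "fingers": 255},
    {"dx": 0, "dy": 0, "dz": 0, "wx": 0, "wy": 0, "wz": 0, "fingers": 255},
    {"dx": 0, "dy": 0, "dz": 0, "wx": 0, "wy": 0, "wz": 0, "fingers": 255},
    {"dx": 0, "dy": 0, "dz": 0, "wx": 0, "wy": 0, "wz": 0, "fingers": 255}
  ]
}}

```text
t: 4.2
tool_pos: [0.4858, 0.2131, 0.0696]
orientation: [1.906, 2.495, 0.011]
force: [-3.0, -1.8, 3.1]
opening: 0.0213
```

Gripped, opening 21 mm. Pulling back.

{"name": "send_rows", "arguments": {
  "series": [
    {"dx": 0.77, "dy": 0.2, "dz": 0, "wx": 0, "wy": 0, "wz": 0, "fingers": 255},
    {"dx": 0.77, "dy": 0.2, "dz": 0, "wx": 0, "wy": 0, "wz": 0, "fingers": 255},
    {"dx": 0.77, "dy": 0.2, "dz": 0, "wx": 0, "wy": 0, "wz": 0, "fingers": 255},
    {"dx": 0.77, "dy": 0.2, "dz": 0, "wx": 0, "wy": 0, "wz": 0, "fingers": 255}
  ]
}}

```text
t: 4.53
tool_pos: [0.5155, 0.221, 0.0695]
orientation: [-1.906, -2.496, -0.006]
force: [-6.2, -2.1, 6.1]
opening: 0.0214
```

{"name": "send_rows", "arguments": {
  "series": [
    {"dx": 0.7, "dy": 0.18, "dz": 0, "wx": 0, "wy": 0, "wz": 0, "fingers": 255},
    {"dx": 0.6, "dy": 0.16, "dz": 0, "wx": 0, "wy": 0, "wz": 0, "fingers": 255},
    {"dx": 0.2, "dy": 0.05, "dz": 0, "wx": 0, "wy": 0, "wz": 0, "fingers": 255},
    {"dx": 0, "dy": 0, "dz": 0, "wx": 0, "wy": 0, "wz": 0, "fingers": 255}
  ]
}}

```text
t: 4.87
tool_pos: [0.5309, 0.2252, 0.0695]
orientation: [-1.903, -2.493, 0.002]
force: [-7.7, -2.8, 8.0]
opening: 0.0215
```

```bash
cat > st.py <<'E'
from h import *
import sys
s=robot.read_state();p=np.load("p.npy")
M=R.from_rotvec(s['orientation']).as_matrix();g=s['tool_pos']-M[:,2]*robot.tcp_to_grasp
d=g[:2]-p[:2];c,sn=np.cos(p[2]),np.sin(p[2])
print(s['t'],"grasp holder mm",np.round([1e3*(c*d[0]+sn*d[1]),1e3*(-sn*d[0]+c*d[1])+68,g[2]*1e3],1),"F holder",np.round([c*s['force'][0]+sn*s['force'][1],-sn*s['force'][0]+c*s['force'][1],s['force'][2]],1),s['opening'])
if len(sys.argv)>1:
    im=robot.read_camera("wrist");cv2.imwrite(f"pics/{sys.argv[1]}.png",im[:,:,::-1])
E
python3 st.py w3
```

```text
4.8667 grasp holder mm [47.4  0.3 88.3] F holder [-8.1 -0.7  8. ] 0.021512316144271765
```

View pics/w3.png

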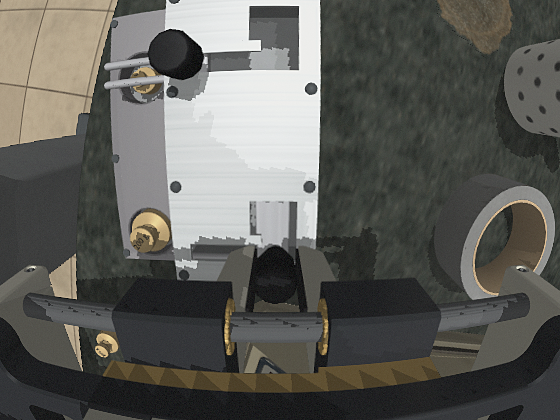

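The knob is back 47 mm and the guard is off the weight at (150,230). Now left 22 mm.

{"name": "send_rows", "arguments": {
  "series": [
    {"dx": -0.1, "dy": 0.53, "dz": 0, "wx": 0, "wy": 0, "wz": 0, "fingers": 255},
    {"dx": -0.14, "dy": 0.53, "dz": 0, "wx": 0, "wy": 0, "wz": 0, "fingers": 255},
    {"dx": -0.14, "dy": 0.53, "dz": 0, "wx": 0, "wy": 0, "wz": 0, "fingers": 255}
  ]
}}

```text
t: 5.17
tool_pos: [0.5263, 0.2399, 0.0695]
orientation: [-1.903, -2.49, 0.01]
force: [-7.0, -3.0, 7.6]
opening: 0.0212
```

```bash
python3 st.py
```

```text
5.1667 grasp holder mm [46.7 15.7 88.3] F holder [-7.6 -1.2  7.6] 0.02119360658565118
```

{"name": "send_rows", "arguments": {
  "series": [
    {"dx": -0.1, "dy": 0.5, "dz": 0, "wx": 0, "wy": 0, "wz": 0, "fingers": 255},
    {"dx": 0, "dy": 0.12, "dz": 0, "wx": 0, "wy": 0, "wz": 0, "fingers": 255},
    {"dx": 0, "dy": 0, "dz": 0, "wx": 0, "wy": 0, "wz": 0, "fingers": 255}
  ]
}}

```text
t: 5.42
tool_pos: [0.5239, 0.2463, 0.0694]
orientation: [-1.901, -2.489, 0.018]
force: [-7.0, -3.6, 8.0]
opening: 0.0209
```

```bash
python3 st.py w4
```

```text
5.4167 grasp holder mm [46.1 22.5 88.2] F holder [-7.6 -1.7  8. ] 0.0209301674129662
```

View pics/w4.png

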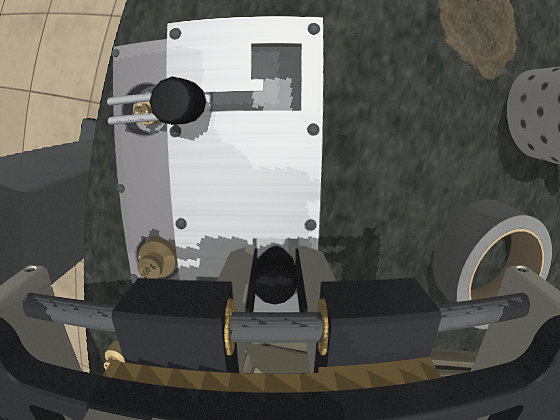

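At 22.5 mm left. Now I'll let it forward into the notch.

{"name": "send_rows", "arguments": {
  "series": [
    {"dx": -0.35, "dy": -0.09, "dz": 0, "wx": 0, "wy": 0, "wz": 0, "fingers": 255},
    {"dx": -0.35, "dy": -0.09, "dz": 0, "wx": 0, "wy": 0, "wz": 0, "fingers": 255},
    {"dx": -0.2, "dy": -0.05, "dz": 0, "wx": 0, "wy": 0, "wz": 0, "fingers": 255},
    {"dx": 0, "dy": 0, "dz": 0, "wx": 0, "wy": 0, "wz": 0, "fingers": 255}
  ]
}}

```text
t: 5.8
tool_pos: [0.5145, 0.2432, 0.0694]
orientation: [-1.9, -2.488, 0.025]
force: [-4.8, -2.3, 3.0]
opening: 0.0211
```

```bash
python3 st.py
```

```text
5.8 grasp holder mm [36.4 22.  88.2] F holder [-5.2 -1.   3. ] 0.021088070165971095
```

Near 36 mm back and 22 mm left. One small step more, then open gradually.

{"name": "send_rows", "arguments": {
  "series": [
    {"dx": -0.1, "dy": -0.03, "dz": 0, "wx": 0, "wy": 0, "wz": 0, "fingers": 255},
    {"dx": 0, "dy": 0, "dz": 0, "wx": 0, "wy": 0, "wz": 0, "fingers": 255}
  ]
}}

```text
t: 5.97
tool_pos: [0.5146, 0.2433, 0.0695]
orientation: [-1.9, -2.489, 0.023]
force: [-5.4, -2.8, 4.0]
opening: 0.0212
```

```bash
python3 st.py
```

```text
5.9667 grasp holder mm [36.5 22.  88.2] F holder [-5.9 -1.4  4. ] 0.021246510929174695
```

{"name": "send_rows", "arguments": {
  "series": [
    {"dx": -0.2, "dy": -0.05, "dz": 0, "wx": 0, "wy": 0, "wz": 0, "fingers": 255},
    {"dx": -0.1, "dy": -0.03, "dz": 0, "wx": 0, "wy": 0, "wz": 0, "fingers": 255}
  ]
}}

```text
t: 6.13
tool_pos: [0.5144, 0.2432, 0.0696]
orientation: [-1.903, -2.491, 0.015]
force: [2.7, 1.1, -3.0]
opening: 0.0215
```

```bash
python3 st.py
```

```text
6.1333 grasp holder mm [36.1 22.  88.4] F holder [ 2.9  0.3 -3. ] 0.02146587371556097
```

The force reversed to +2.9 N, so the knob is seated against the notch. Opening.

{"name": "send_rows", "arguments": {
  "series": [
    {"dx": 0, "dy": 0, "dz": 0, "wx": 0, "wy": 0, "wz": 0, "fingers": 150},
    {"dx": 0, "dy": 0, "dz": 0, "wx": 0, "wy": 0, "wz": 0, "fingers": 130},
    {"dx": 0, "dy": 0, "dz": 0, "wx": 0, "wy": 0, "wz": 0, "fingers": 100},
    {"dx": 0, "dy": 0, "dz": 0, "wx": 0, "wy": 0, "wz": 0, "fingers": 100},
    {"dx": 0, "dy": 0, "dz": 0, "wx": 0, "wy": 0, "wz": 0, "fingers": 80},
    {"dx": 0, "dy": 0, "dz": 0, "wx": 0, "wy": 0, "wz": 0, "fingers": 80}
  ]
}}

```text
t: 6.63
tool_pos: [0.5144, 0.2433, 0.0691]
orientation: [-1.903, -2.49, 0.016]
force: [0.2, 0.3, 0.4]
opening: 0.0569
```

```bash
python3 st.py w5
```

```text
6.6333 grasp holder mm [36.2 22.  87.9] F holder [0.3 0.2 0.4] 0.05687057932864545
```

View pics/w5.png

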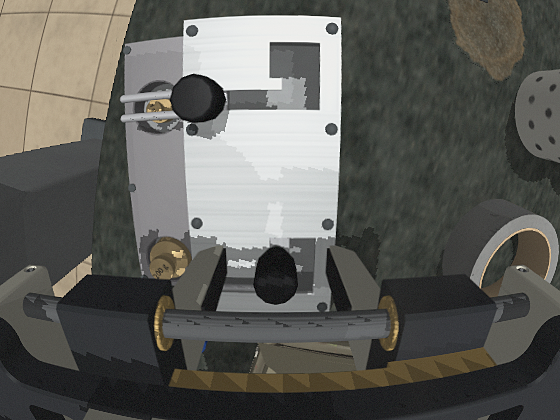

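The knob stays at (276,275) between the open fingers and the force is zero. Lifting straight up.

{"name": "send_rows", "arguments": {
  "series": [
    {"dx": 0, "dy": 0, "dz": 1.0, "wx": 0, "wy": 0, "wz": 0, "fingers": 80},
    {"dx": 0, "dy": 0, "dz": 1.5, "wx": 0, "wy": 0, "wz": 0, "fingers": 80},
    {"dx": 0, "dy": 0, "dz": 2.0, "wx": 0, "wy": 0, "wz": 0, "fingers": 80},
    {"dx": 0, "dy": 0, "dz": 2.0, "wx": 0, "wy": 0, "wz": 0, "fingers": 80},
    {"dx": 0, "dy": 0, "dz": 2.0, "wx": 0, "wy": 0, "wz": 0, "fingers": 80},
    {"dx": 0, "dy": 0, "dz": 1.0, "wx": 0, "wy": 0, "wz": 0, "fingers": 80},
    {"dx": 0, "dy": 0, "dz": 0, "wx": 0, "wy": 0, "wz": 0, "fingers": 80},
    {"dx": 0, "dy": 0, "dz": 0, "wx": 0, "wy": 0, "wz": 0, "fingers": 80}
  ]
}}

```text
t: 7.35
tool_pos: [0.5128, 0.2427, 0.1711]
orientation: [-1.902, -2.49, 0.018]
force: [-1.0, 0.1, -1.2]
opening: 0.0637
```

```bash
python3 st.py w6; python3 - <<'E'
from h import *
t=robot.read_camera("top");c=t[155:270,280:440]
cv2.imwrite("pics/t6.png",cv2.resize(c,None,fx=5,fy=5,interpolation=cv2.INTER_CUBIC)[:,:,::-1])
print(((proj("top",h2w(np.load("p.npy"),[[.036,-.046,.099],[0,-.068,.099],[0,.042,.099]]))-[280,155]+.4)*5).round())
E
```

```text
7.35 grasp holder mm [ 34.5  21.9 189.9] F holder [-0.9  0.4 -1.2] 0.06372402347319185
[[431. 146.]
 [512. 222.]
 [231. 292.]]
```

View pics/w6.png

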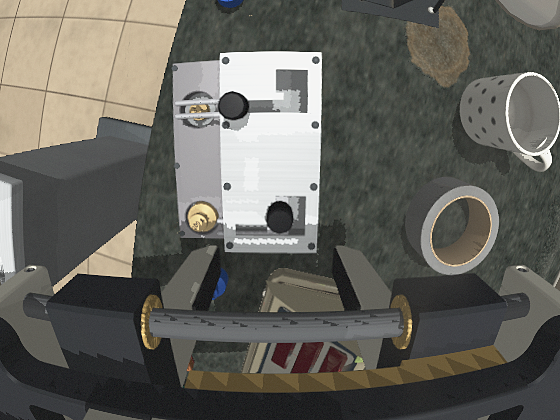

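View pics/t6.png

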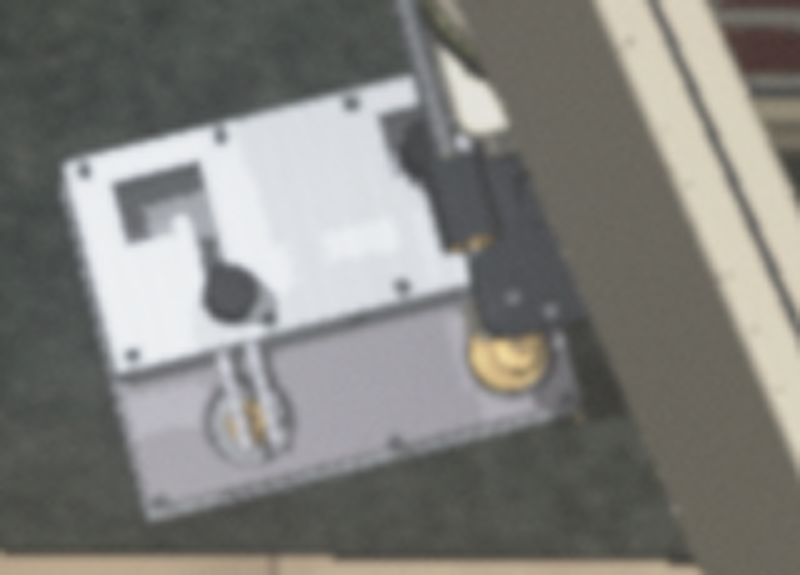

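The wrist view shows the right knob alone in its notch at (280,216), the weight uncovered in its well at (201,215), and the left knob still shut at (232,105). The gripper is clear, so I'm handing in.

```bash
python3 -c "
from plant import robot
print(robot.close_job())"
```

```text
the job is handed in; nothing more can be done
None
```

The guard over the larger weight is locked open. That weight is in the right well, and the job was handed in at about 7.5 s of the 38 s allowed. The hand-in gave no verdict.

- **What I did:** I gripped the right knob at 25 N and drew it back about 47 mm. I then moved it left about 22 mm and let it forward until the force reversed at about 36 mm back, and opened the fingers.
- **Last checks:** After release and a 10 cm lift, the wrist view showed the knob staying in its notch, the larger weight standing uncovered in its well and the left knob still shut. The force on the tool was close to zero, about 1 N.
- **Limits of the checks:** In the final top view the gripper hid most of the right knob. The edge that showed fits the notch, but I confirmed the knob's position mainly from the wrist view and the gripper's position at release.
- **Disagreement:** My first holder fit missed some top-view points by up to 1 pixel, about 2 mm. The wrist view put the right knob within 0.5 pixel of that fit.

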